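# Slide a separation column under the spring cover of a column heater

### The job

Load the short steel column into the column heater without picking it up: press the heater's long lift bar down with one fingertip to hold the spring-closed cover open, and with the other fingertip push the column along its tray, under the cover, until its front fitting meets the end stop. Then let go of the bar so that the cover closes fully on the column's tube, between its two end fittings. Never lift the column, and leave the other things on the bench where they are.

Things in the scene. Friction and masses are not known exactly. Their poses are not given: they have to be found in the camera images.
- heater: Column heater, fixed, 350 mm long (y), 90 mm wide (x). Origin: at z = 0 on the worktop, under the middle of the cover, on the tray's centre line. +y: push direction; +z up; the lift bar is on the -x side. Dark steel bed, floor 20 mm above the worktop. Beyond the stop a white housing, y = 80 to 136 mm, 58 mm high. Black hinge bearings, 39 mm high, at x = -29 mm, y = -205, -52, +45 mm.
- tray_start (a point): Middle of the tray's open, slightly flared start (the flare is 10 mm long), on the bed's floor, 206 mm before home. The straight tray runs from here under the cover to the stop: 19 mm wide inside, side walls only 5 mm high and 4 mm thick.
- cover_mid (a point): Middle of the white cover's top (moves with it). Shut, the cover is 70 mm long (heater y = -35 to +35 mm, x = -30 to +18 mm), top 45 mm above the worktop. Its grey end walls, 4 mm thick at y = -32 and +32 mm, each have a 14 mm slot that fits over the column's thin tube but not over the hexagonal fittings: shut, they block the column's way.
- cover (a joint): Opening angle of the cover, rad: 0 shut, 0.62 fully open. Hinge line along the heater's y at x = -30 mm, 34 mm above the worktop. A spring shuts it when let go: about 5 N down on the lift bar starts to open it, about 8 N holds it at 0.5. The column's fittings pass freely below it from about 0.35 up.
- bar_top (a point): Middle of the upper face of the light grey ribbed lift bar, 200 x 18 x 5 mm, rigidly one with the cover. It spans heater y = -225 to -25 mm beside the tray, 61 mm to the -x side of its centre line. Height of this point over the worktop: 44 mm shut (bar tilted 0.25 rad, outer edge higher), 33 mm at cover 0.35, 28.5 mm at 0.5, 25 mm at 0.62. Pressed down it raises the cover.
- column_short: The short steel column, loose in the tray along its own y, about 110 g: tube of 10 mm diameter, 76 mm long, between two hexagonal fittings 15 mm high, 17 mm wide, 21 mm long; 118 mm over the end faces (plus 3 mm plugs without contact). Origin: mid length, underside. +y toward the cover. Starts with its middle 103 to 135 mm before home.
- column_tail (a point): Centre of the rear end face of the short column's rear fitting (where it is pushed), 59 mm to -y of its middle, 7.5 mm above its underside. A fingertip whose end is level with the pressed lift bar (27 to 30 mm above the worktop) stands behind the upper half of this fitting (20 to 35 mm) and above the tray's walls (25 mm).
- stop (a point): Centre of the end stop's front face, two steel posts 22 mm high, 59.5 mm beyond home; the column's front fitting meets it when home.
- home (a point): Where the short column's origin is when it is home: on the bed's floor, 20 mm above the worktop, under the middle of the cover. Axes as the heater's.
- column_long: The long steel column (174 mm), lying on the worktop behind the tray; a bystander.
- seal_jar: Small plastic jar with red lid, 44 mm wide, 42 mm high, on the worktop behind the heater; a bystander.
- screwdriver: Screwdriver, 164 mm long, lying on the worktop right of the heater; a bystander.
- tube: Centrifuge tube with blue cap, 124 mm long, lying on the worktop right of the heater; a bystander.
- beaker: Small plastic beaker, 55 mm wide, 71 mm high, left of the heater; a bystander.
- bottle_250: Reagent bottle with blue cap, 70 mm wide, 143 mm high, left of the heater; a bystander.
Not all that is in view belongs to the job. What is shaped like the column_short but pink is not meant.

How it is judged:
By the outcome, as a careful person would: the job done as asked, in the order asked, and still so for the second after the job is handed in, with the robot touching nothing.
It also fails if it takes over 42 s, if anything falls off the work surface, if the arm or the gripper's body presses on something with over 40 N, if the wrist force passes 120 N, or if a joint passes its speed limit or range.

### The arm

A 6-joint arm with a two-finger parallel gripper is mounted at the origin on a cart in front of the work surface, level with it; the furniture and walls round the work are solid. World frame = base frame: x ahead of the robot, y to its left, z up, the work surface at z = 0. Lengths are in m, angles in degrees, forces in N, time in s.
With the tool pointing down it reaches from about 0.35 to 0.875 m from the base axis. Payload 4.2 kg.
Tool frame: the origin (TCP) lies between the finger pads; the fingertips stand robot.tip_reach ahead of it and the grasp point (between the pads) lies 8 mm behind it (robot.tip_reach is the distance from the TCP to the fingertips, in m); z points along the fingers, x is the direction in which the jaws open and shut, and the axes are right-handed (so a half turn about z gives the same grasp; the last joint's range is limited). The gripper opens to 85 mm and grips with 20 to 120 N. Pads are 22 mm wide; open, the fingers measure 114 mm over their backs; the gripper's body (76 mm by 85 mm) begins 54 mm behind the grasp point. The pads swing forward as they close: fully open they stand 13 mm farther back than shut.
Start: joints at [78.587, 22.042, 0.453, 0, -68.411, -14.817], TCP at [0.276, 0.561, 0.242] pointing down, gripper open.
Joint ranges: [-179.83, 179.83], [-69.29, 118.12], [-61.27, 80.66], [-181.25, 117.63], [-171.15, -9.14], [-177.46, 177.46]. Speed limits (degrees/s): [159.86, 159.86, 180, 180, 180, 180].

### API

Orientations are given as [roll, pitch, yaw] about the fixed x, y, z axes, in that order (R = Rz(yaw) Ry(pitch) Rx(roll)).
In Python, from plant import robot gives the robot as it stands.
- The arm moves only by the tool arm_command, never from a script. Its arguments are lists of equal length, an entry for each row: "delta_pos": the shift along the world's x, y, z in mm, a list of three; "turn": the turn, a rotation vector about the world's x, y, z in rad, a list of three. A call has 1 to 8 rows; each row shifts and turns the commanded pose from where the row before left it; what a row does not reach is not made up. A row lasts 1/12 s, in which the tool goes at most 41.7 mm and 7.16 degrees, less where a joint would pass 70% of its speed; a pose out of reach is approached as far as the arm can. A call with a gripper value outside its range is refused whole. "grip" is the opening in per cent of the stroke, from 0 (shut) to 100 (fully open), set as the call begins (left out, the last holds). The fingers move at their own pace and stop on an object; the grip force is fixed at half the most. Time passes only in rows, so rows that do not move let the fingers close. It gives the time, the measured TCP pose, the force and the opening at its end, in the units of the state.
- robot.read_state(): the state, without advancing time (a new reading comes with each control period).
- robot.camera(name): name is "scene" or "top" or "wrist"; returns a dict with "pixels" (420x560x3 uint8, red, green, blue), "fov_y" (degrees; the focal length in pixels is half the picture's height over the tangent of half this angle, whatever the lens; pixels are square), "cx", "cy" (the principal point, pixels), "origin" and "rotation" of the camera in the world. Camera axes: x right, y up, looking along -z (the intrinsics and any distortion apply to the point x, -y, -z); pixel columns grow to the right and rows downward; lengths in m; the calibration is good to about 2 mm. The wrist camera is an equidistant fisheye: a pixel r from the principal point sees the ray r / f radians off the axis. A picture is of the moment at which its call begins. There is no depth.
- robot.sign_off(): hands the job in, once; it reports no verdict.
The state is a dict: "time": time; "joint_positions": joint angles; "dq": joint speeds; "joint_torque": joint torques, N m; "ee_pos": TCP position; "tool_rot": TCP orientation; "contact_force": force on the tool from outside, world axes, zero at the start; "moment": the same for the moment, N m; "gripper_width": opening from 0.0 (shut) to 1.0 (fully open).
Only numpy, scipy, OpenCV 4.12 (cv2) and the standard library are available. Lean on these libraries where they do the work, as an engineer would, in place of code of your own. Each camera call takes 0.05 s, during which the arm holds its last target.

## Working session

There is one attempt and no reset: what is moved stays moved. The work goes in short steps, Python scripts to look and compute and a tool call to move; the robot and the scene stay as the last step left them, time stands still between calls to the robot, and variables do not carry over. Pictures are saved under pics/ and viewed, and the job is handed in when it is done.

Besides the shell and the picture viewer there is one more tool, called after ">>>" as a command line: name --argument value ..., lists and objects as JSON in quotes. arm_command: Moves the arm, as the interface text tells. Its arguments: {"type":"object","properties":{"delta_pos":{"type":"array"},"turn":{"type":"array"},"grip":{"type":"number"}},"required":["delta_pos","turn"]}

```bash
ls; mkdir -p pics
python3 - <<'E'
from plant import robot
import cv2
s=robot.read_state(); print(s); print(robot.tip_reach)
for n in ["scene","top","wrist"]:
    c=robot.camera(n); cv2.imwrite(f"pics/{n}0.png",c["pixels"][:,:,::-1]); print(n,{k:v for k,v in c.items() if k!="pixels"})
E
```

```text
pics
{'time': 0.0, 'joint_positions': array([ 7.85865622e+01,  2.20910946e+01,  3.78453426e-01, -2.86030159e-02,
       -6.84094161e+01, -1.48150511e+01]), 'dq': array([-0.06852051, -0.00832271, -0.00980941, -0.12166532,  0.02966479,
        0.07375428]), 'joint_torque': array([-3.97905260e-04, -3.92289877e+01,  1.88394517e+01,  4.18602750e+00,
       -4.77122376e-03,  1.02427762e-05]), 'ee_pos': array([0.27597025, 0.56014721, 0.24120997]), 'tool_rot': array([-1.79994480e+02, -1.24796855e-01, -1.16239048e+02]), 'contact_force': array([ 0.3357872 ,  0.91224559, -0.19629626]), 'moment': array([ 0.01772109,  0.00834952, -0.01610549]), 'gripper_width': 1.0003778803009609}
0.011
scene {'fov_y': 45.31019732814683, 'cx': 282.3752002976136, 'cy': 204.2397401398034, 'origin': array([-0.30975464, -0.44629354,  0.83175494]), 'rotation': array([ 51.6649976 ,  -0.32581072, -57.63835922])}
top {'fov_y': 55.28143858139236, 'cx': 281.03082289231526, 'cy': 211.92123843502796, 'origin': array([0.44039012, 0.06545755, 1.37022823]), 'rotation': array([  4.07867535,   0.79869118, -91.62208723])}
wrist {'fov_y': 65.70646984690485, 'cx': 281.8801864346143, 'cy': 207.58212344423978, 'origin': array([0.33510866, 0.53116716, 0.37194855]), 'rotation': array([ -15.19786293,   -0.15683707, -116.25476738])}
```

View pics/scene0.png

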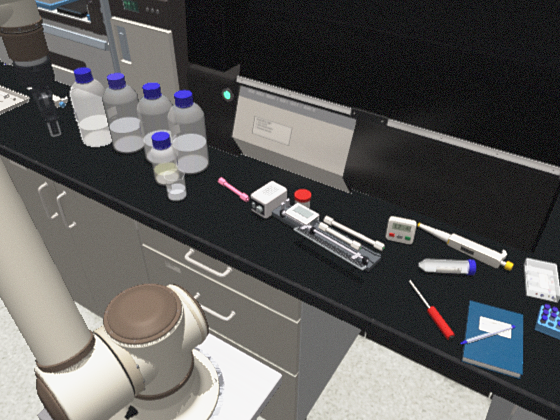

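View pics/top0.png

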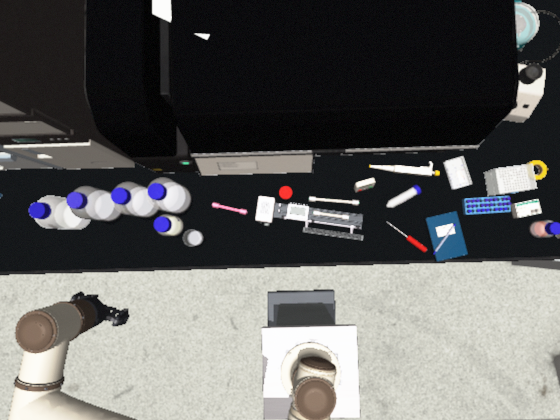

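View pics/wrist0.png

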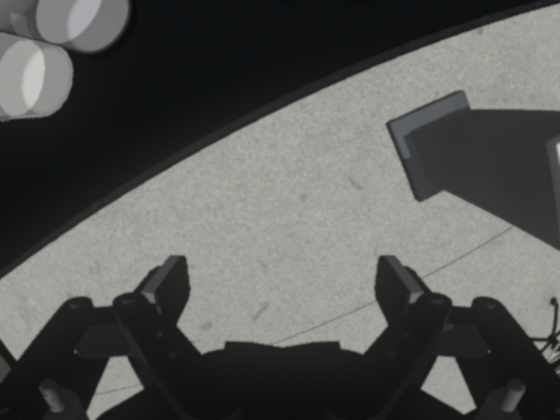

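```bash
cat > h.py <<'E'
import numpy as np, cv2
from scipy.spatial.transform import Rotation as R
from plant import robot
def cam(n):
    c=robot.camera(n); c["n"]=n; c["f"]=210/np.tan(np.radians(c["fov_y"]/2)); c["R"]=R.from_euler("xyz",c["rotation"],degrees=True).as_matrix(); return c
def ray(c,u,v):
    x=(u-c["cx"])/c["f"]; y=(v-c["cy"])/c["f"]
    if c["n"]=="wrist":
        r=np.hypot(x,y); k=np.sin(r)/r if r>1e-9 else 1; d=np.array([x*k,-y*k,-np.cos(r)])
    else: d=np.array([x,-y,-1.])
    return c["R"]@d
def plane(c,u,v,z):
    d=ray(c,u,v); o=np.array(c["origin"]); return o+d*(z-o[2])/d[2]
def proj(c,p):
    q=c["R"].T@(np.asarray(p)-c["origin"]); x,y,z=q[0],-q[1],-q[2]
    if c["n"]=="wrist":
        s=np.hypot(x,y); t=np.arctan2(s,z); k=t/s
    else: k=1/z
    return np.array([c["cx"]+c["f"]*x*k,c["cy"]+c["f"]*y*k])
def crop(c,name,u0,v0,u1,v1,k):
    im=c["pixels"][v0:v1,u0:u1,::-1]; cv2.imwrite(name,cv2.resize(im,None,fx=k,fy=k,interpolation=cv2.INTER_CUBIC))
E
python3 - <<'E'
from h import *
t=cam("top"); s=cam("scene")
crop(t,"pics/tc.png",200,170,400,260,4)
crop(s,"pics/sc.png",220,165,400,285,4)
for p in [(258,209),(363,225),(306,234),(362,235)]: print(plane(t,*p,0.03))
E
```

```text
[0.54854501 0.15840383 0.03      ]
[ 0.4847551  -0.19050936  0.03      ]
[4.60226190e-01 2.72278514e-04 3.00000000e-02]
[ 0.45159111 -0.1857672   0.03      ]
```

View pics/tc.png

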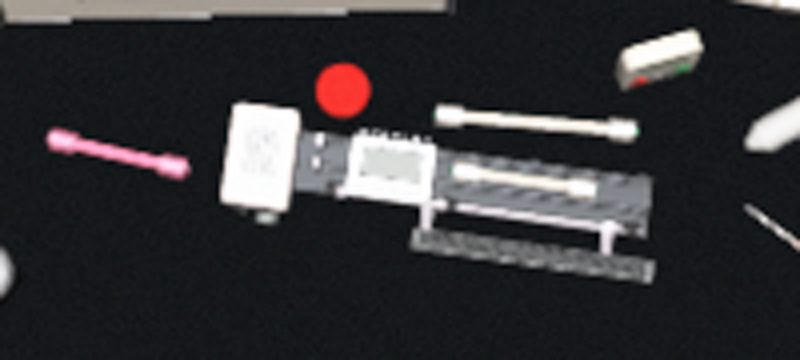

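View pics/sc.png

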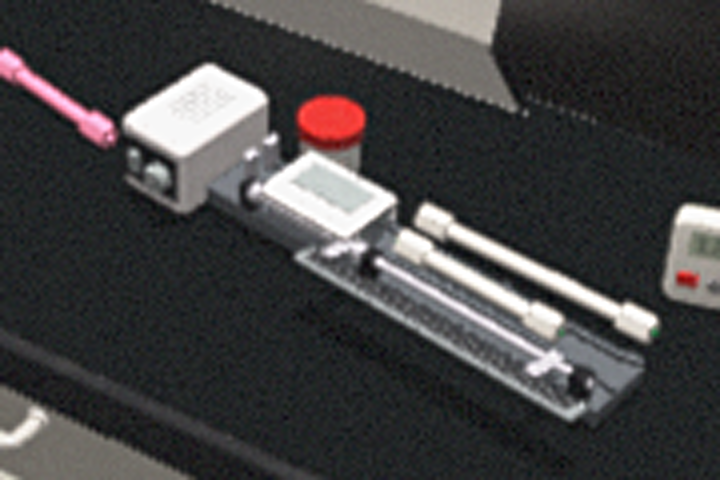

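```bash
cat > fit.py <<'E'
from h import *
from scipy.optimize import least_squares
def fit(obs,x0):
    def hp(p,q): 
        c,s=np.cos(p[2]),np.sin(p[2]); return np.array([p[0]+c*q[0]-s*q[1],p[1]+s*q[0]+c*q[1],q[2]])
    f=lambda p: np.concatenate([proj(c,hp(p,q))-uv for c,uv,q in obs])
    r=least_squares(f,x0,x_scale=[.01,.01,.02],loss="soft_l1"); return r.x,r.fun.reshape(-1,2)
E
python3 - <<'E'
from fit import *
t=cam("top")
mm=1e-3
pts=[((350,133),(18,35,45)),((437,142),(18,-35,45)),((430,203),(-30,-35,45)),((343,193),(-30,35,45)),
((411,250),(-69.7,-25,46)),((652,282),(-69.7,-225,46)),((655,262),(-52,-225,42)),((413,229),(-52,-25,42))]
obs=[(t,np.array(a)/4+[200-.4,170-.4],np.array(q)*mm) for a,q in pts]
x,r=fit(obs,[.5,.0,-.1]); print(x,np.degrees(x[2]));print(r.round(1))
c,s=np.cos(x[2]),np.sin(x[2])
for a in [(458,171),(592,188)]:
    p=plane(t,a[0]/4+199.6,a[1]/4+169.6,.03)[:2]-x[:2]; print(1e3*np.array([c*p[0]+s*p[1],-s*p[0]+c*p[1]]))
E
```

```text
[ 0.54017389  0.02659723 -0.16406103] -9.400004870337892
[[ 0.6  0.4]
 [-0.2  0.9]
 [-0.3  0. ]
 [ 0.4 -0.3]
 [-0.1 -0.2]
 [-0.   0. ]
 [-0.3 -0.3]
 [ 0.  -0.2]]
[  0.82379839 -56.39430024]
[   1.7318015  -169.01319896]
```

>>> arm_command --delta_pos '[[11, -38, -2], [11, -38, -2], [11, -38, -2], [11, -38, -2], [11, -38, -2], [11, -38, -2], [11, -38, -2], [11, -38, -2]]' --turn '[[0, 0, -0.071], [0, 0, -0.071], [0, 0, -0.071], [0, 0, -0.071], [0, 0, -0.071], [0, 0, -0.071], [0, 0, -0.071], [0, 0, -0.071]]' --grip 55

```text
time: 0.97
ee_pos: [0.3642, 0.2547, 0.2265]
tool_rot: [180.0, 0.0, -148.9]
contact_force: [0.7, 0.1, -0.7]
gripper_width: 0.548
```

>>> arm_command --delta_pos '[[11, -38, -2], [11, -38, -2], [11, -38, -2], [11, -38, -2], [11, -38, -2], [11, -38, -2], [11, -38, -2], [11, -38, -2]]' --turn '[[0, 0, -0.071], [0, 0, -0.071], [0, 0, -0.071], [0, 0, -0.071], [0, 0, -0.071], [0, 0, -0.071], [0, 0, -0.071], [0, 0, -0.071]]'

```text
time: 1.63
ee_pos: [0.4524, -0.0493, 0.2106]
tool_rot: [180.0, 0.1, 178.5]
contact_force: [1.0, 0.1, 0.7]
gripper_width: 0.55
```

>>> arm_command --delta_pos '[[11, -38, -2], [11, -38, -2], [0, 0, 0], [0, 0, 0]]' --turn '[[0, 0, -0.071], [0, 0, -0.071], [0, 0, 0], [0, 0, 0]]'

```text
time: 1.97
ee_pos: [0.4741, -0.1253, 0.2058]
tool_rot: [-180.0, -0.1, 170.3]
contact_force: [0.4, -0.6, 0.1]
gripper_width: 0.552
```

Run:
```python
from fit import *
s=robot.read_state(); print(s["time"],s["ee_pos"],s["tool_rot"],s["contact_force"],s["gripper_width"],robot.tip_reach)
c=cam("wrist"); crop(c,"pics/w1.png",0,0,560,420,1); print(c["origin"],c["rotation"],c["f"])
```

```text
1.9667 [ 0.47409596 -0.12530324  0.20576084] [-1.79992067e+02 -6.08702380e-02  1.70295100e+02] [ 0.38731723 -0.59060338  0.0707781 ] 0.5520526515644419 0.011
[ 0.46247518 -0.19069287  0.3363803 ] [-1.51730387e+01 -4.71546835e-02  1.70278881e+02] 325.19226210127806
```

View pics/w1.png

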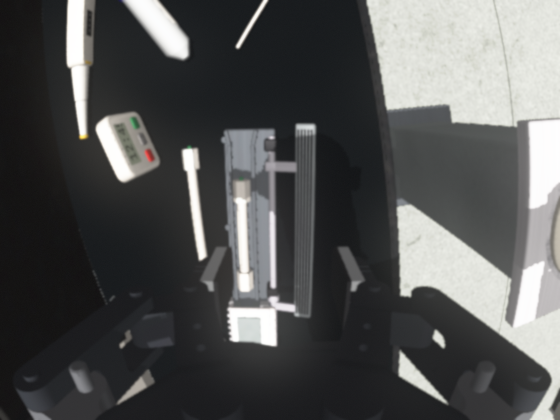

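Candidates for the column: the white one in the tray at wrist (243,235), the long one on the worktop at (194,205), and the pink one at top (229,208). The one in the tray fits the description, so I'll check it in a close crop.

Run:
```python
from fit import *
c=cam("wrist"); crop(c,"pics/w2.png",180,110,360,240,4);crop(c,"pics/w3.png",180,220,380,360,4)
```

```text
(no output)
```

View pics/w2.png

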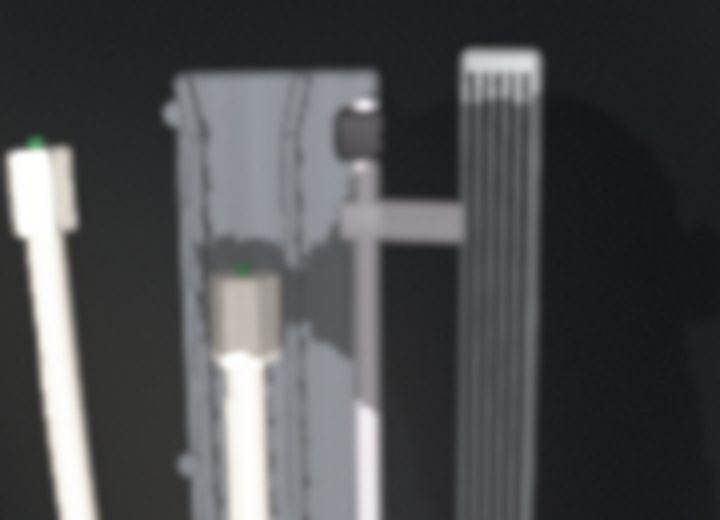

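View pics/w3.png

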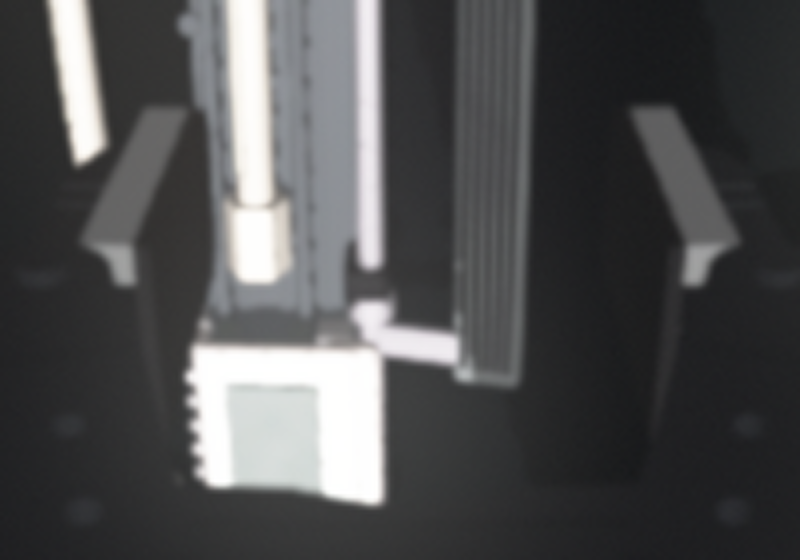

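```bash
cat > loc.py <<'E'
from fit import *
c=cam("wrist"); mm=1e-3
A=lambda a:np.array(a)/4+[180-.4,110-.4]
B=lambda a:np.array(a)/4+[180-.4,220-.4]
pts=[(A((460,50)),(-52,-225,42)),(A((541,50)),(-69.7,-225,46)),(B((455,378)),(-52,-25,42)),(B((520,385)),(-69.7,-25,46)),
(B((193,348)),(18,-35,45)),(B((383,348)),(-30,-35,45)),(B((383,502)),(-30,35,45)),(A((362,132)),(-29,-205,39))]
obs=[(c,a,np.array(q)*mm) for a,q in pts]
x,r=fit(obs,[.54,.0266,-.164]); print(x,np.degrees(x[2]));print(r.round(1))
cs,s=np.cos(x[2]),np.sin(x[2])
def toH(p): p=np.asarray(p)[:2]-x[:2]; return 1e3*np.array([cs*p[0]+s*p[1],-s*p[0]+cs*p[1]])
for n,a,z in [("tail L",A((212,272)),.031),("tail R",A((280,272)),.031),("front mid",B((262,283)),.033),("tray end",A((245,72)),.02),
  ("brg L",A((335,140)),.035),("brg R",A((381,140)),.035),("brg2 L",B((347,290)),.036),("brg2 R",B((394,290)),.036),("arm1",A((400,222)),.04)]: print(n,toH(plane(c,*a,z)).round(1))
print("tcp",toH(robot.read_state()["ee_pos"]))
E
python3 loc.py
```

```text
[ 0.5377493   0.02613832 -0.15946192] -9.136494897790048
[[ 0.4 -1.8]
 [ 0.2 -1.7]
 [ 0.5  0.3]
 [ 1.   0.3]
 [ 0.2  1.1]
 [-2.2  1.7]
 [-1.  12.4]
 [-0.5 -0.3]]
tail L [   7.4 -171.1]
tail R [  -9.1 -170.9]
front mid [  0.1 -50.1]
tray end [  -0.5 -218.6]
brg L [ -23.  -202.6]
brg R [ -33.6 -202.5]
brg2 L [-22.8 -49.9]
brg2 R [-35.2 -49.9]
arm1 [ -37.9 -183.9]
tcp [ -39.35995307 -157.05794553]
```

```bash
sed -i 's/^obs=/pts.pop(6)\nobs=/' loc.py
cat >> loc.py <<'E'
e=robot.read_state()["ee_pos"]
for z in (.195,.189,.20):
  for a in [(155,107),(185,107),(85,243),(135,243),(632,107),(672,107),(683,243),(738,243)]: print(z,a,(toH(plane(c,*B(a),z))-toH(e)).round(1))
E
python3 loc.py
```

```text
[ 0.53815431  0.02689925 -0.16048351] -9.195027584386162
[[ 0.4 -1.5]
 [ 0.3 -1.3]
 [ 0.2  0.5]
 [ 0.6  0.5]
 [-0.1  1.1]
 [-2.5  1.9]
 [-0.4 -0.1]]
tail L [   7.4 -171.3]
tail R [  -9.1 -171.1]
front mid [ -0.2 -50.1]
tray end [  -0.4 -218.8]
brg L [ -23.  -202.9]
brg R [ -33.6 -202.8]
brg2 L [-23.1 -50. ]
brg2 R [-35.6 -50. ]
arm1 [ -38.  -184.2]
tcp [ -39.42149427 -157.5593779 ]
0.195 (155, 107) [29.7 -9.2]
0.195 (185, 107) [26.  -9.3]
0.195 (85, 243) [40.1  9.5]
0.195 (135, 243) [33.6  9.2]
0.195 (632, 107) [-27.   -9.1]
0.195 (672, 107) [-31.9  -9. ]
0.195 (683, 243) [-34.7   9.5]
0.195 (738, 243) [-41.8   9.8]
0.189 (155, 107) [30.9 -6.8]
0.189 (185, 107) [27.1 -6.8]
0.189 (85, 243) [41.9 12.7]
0.189 (135, 243) [35.1 12.4]
0.189 (632, 107) [-28.2  -6.6]
0.189 (672, 107) [-33.2  -6.5]
0.189 (683, 243) [-36.1  12.7]
0.189 (738, 243) [-43.5  13. ]
0.2 (155, 107) [ 28.6 -11.2]
0.2 (185, 107) [ 25.1 -11.3]
0.2 (85, 243) [38.7  6.8]
0.2 (135, 243) [32.4  6.6]
0.2 (632, 107) [-26.1 -11.1]
0.2 (672, 107) [-30.8 -11. ]
0.2 (683, 243) [-33.5   6.8]
0.2 (738, 243) [-40.4   7.1]
```

>>> arm_command --delta_pos '[[3, -34, 0], [0, 0, -26], [0, 0, -26], [0, 0, -26], [0, 0, -26], [0, 0, -26], [0, 0, 0], [0, 0, 0]]' --turn '[[0, 0, 0.009], [0, 0, 0], [0, 0, 0], [0, 0, 0], [0, 0, 0], [0, 0, 0], [0, 0, 0], [0, 0, 0]]' --grip 64

```text
time: 2.83
ee_pos: [0.4768, -0.1563, 0.076]
tool_rot: [-180.0, -0.1, 171.2]
contact_force: [0.0, 0.2, -0.2]
gripper_width: 0.641
```

Run:
```python
from h import *
s=robot.read_state(); print(s["time"],s["ee_pos"],s["tool_rot"],s["contact_force"],s["gripper_width"])
c=cam("wrist"); crop(c,"pics/w4.png",150,180,410,375,3)
c=cam("scene"); crop(c,"pics/s4.png",220,165,400,285,4)
```

```text
2.8333 [ 0.47682943 -0.15631069  0.07599204] [-1.79961573e+02 -1.41419647e-01  1.71214043e+02] [ 0.01142375  0.19317911 -0.15728674] 0.6407337842963798
```

View pics/w4.png

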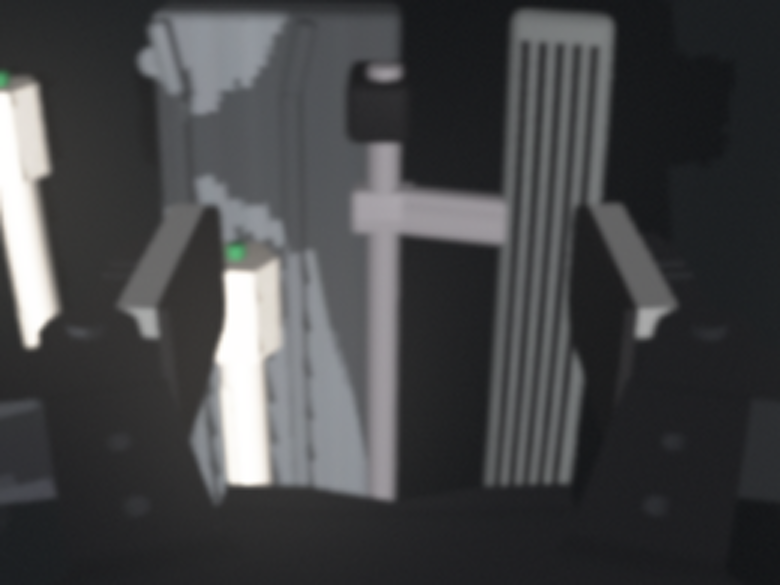

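View pics/s4.png

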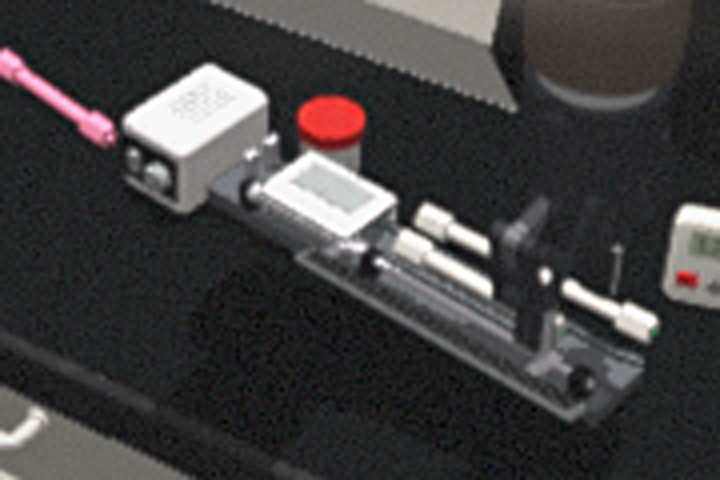

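```bash
cat > rel.py <<'E'
from h import *
X=np.array([.53815,.0269]);a=-.16048;cs,s=np.cos(a),np.sin(a)
def toH(p): p=np.asarray(p)[:2]-X; return 1e3*np.array([cs*p[0]+s*p[1],-s*p[0]+cs*p[1]])
E
python3 - <<'E'
from rel import *
c=cam("wrist");e=robot.read_state()["ee_pos"]; print("tcp",toH(e))
D=lambda a:np.array(a)/3+[150-.3,180-.3]
for z in (.068,.072,.076):
  for q in [(165,205),(215,207),(578,207),(625,205)]: print(z,q,toH(plane(c,*D(q),z)).round(1))
for n,q,z in [("bar L end",(513,12),.042),("bar R end",(613,16),.046),("barL@240",(505,240),.042),("barR@",(600,205),.046),("bearing",(378,105),.037),("tail L?",(222,262),.033),("tail R",(278,258),.0275),("plug",(236,252),.0275),("tray start",(225,14),.02)]: print(n,toH(plane(c,*D(q),z)).round(1))
E
```

```text
tcp [ -29.28067708 -190.92726213]
0.068 (165, 205) [   6.9 -198.8]
0.068 (215, 207) [  -1.3 -198.7]
0.068 (578, 207) [ -58.4 -199.2]
0.068 (625, 205) [ -66.  -199.4]
0.072 (165, 205) [   5.8 -200.5]
0.072 (215, 207) [  -2.1 -200.4]
0.072 (578, 207) [ -57.6 -200.8]
0.072 (625, 205) [ -65.  -201.1]
0.076 (165, 205) [   4.8 -202.2]
0.076 (215, 207) [  -2.9 -202. ]
0.076 (578, 207) [ -56.8 -202.5]
0.076 (625, 205) [ -64.  -202.7]
bar L end [ -49.9 -225.1]
bar R end [ -66.9 -225.4]
barL@240 [ -50.2 -181.8]
barR@ [ -66.9 -190.4]
bearing [ -26.3 -206.6]
tail L? [   5.2 -172.2]
tail R [  -5.5 -170.7]
plug [   3.2 -171.9]
tray start [   4.6 -220.1]
```

>>> arm_command --delta_pos '[[1.5, 0, -8], [0, 0, -8], [0, 0, -8], [0, 0, 0], [0, 0, 0]]' --turn '[[0, 0, 0], [0, 0, 0], [0, 0, 0], [0, 0, 0], [0, 0, 0]]'

```text
time: 3.4
ee_pos: [0.479, -0.1574, 0.0522]
tool_rot: [-180.0, 0.0, 171.1]
contact_force: [0.4, 0.0, 0.2]
gripper_width: 0.644
```

>>> arm_command --delta_pos '[[0, 0, -3], [0, 0, 0], [0, 0, 0]]' --turn '[[0, 0, 0], [0, 0, 0], [0, 0, 0]]'

```text
time: 3.65
ee_pos: [0.4784, -0.1573, 0.0496]
tool_rot: [-180.0, -0.0, 171.1]
contact_force: [-0.8, 1.8, 5.2]
gripper_width: 0.639
```

>>> arm_command --delta_pos '[[0, 0, -3], [0, 0, 0], [0, 0, 0]]' --turn '[[0, 0, 0], [0, 0, 0], [0, 0, 0]]'

```text
time: 3.9
ee_pos: [0.478, -0.1573, 0.0465]
tool_rot: [-180.0, -0.1, 171.0]
contact_force: [-1.9, 1.8, 4.7]
gripper_width: 0.642
```

>>> arm_command --delta_pos '[[0, 0, -3], [0, 0, 0], [0, 0, 0]]' --turn '[[0, 0, 0], [0, 0, 0], [0, 0, 0]]'

```text
time: 4.15
ee_pos: [0.4778, -0.1573, 0.0435]
tool_rot: [-180.0, -0.1, 171.0]
contact_force: [-1.8, 2.4, 6.5]
gripper_width: 0.641
```

>>> arm_command --delta_pos '[[0, 0, -3], [0, 0, -3], [0, 0, -2.5], [0, 0, 0], [0, 0, 0]]' --turn '[[0, 0, 0], [0, 0, 0], [0, 0, 0], [0, 0, 0], [0, 0, 0]]'

```text
time: 4.57
ee_pos: [0.4781, -0.1574, 0.0352]
tool_rot: [-180.0, -0.1, 171.1]
contact_force: [-2.6, 2.4, 7.7]
gripper_width: 0.64
```

Run:
```python
from rel import *
s=robot.read_state(); print(s["time"],s["ee_pos"],toH(s["ee_pos"]),s["contact_force"],s["moment"],s["gripper_width"])
c=cam("wrist"); crop(c,"pics/w5.png",150,180,410,375,3)
c=cam("scene"); crop(c,"pics/s5.png",220,165,400,285,4)
```

```text
4.5667 [ 0.4781398  -0.157363    0.03523722] [ -29.79534678 -191.48449801] [-2.62018039  2.38853058  7.69684819] [ 0.61681206  0.86396899 -0.07677358] 0.6399349971331948
```

View pics/w5.png

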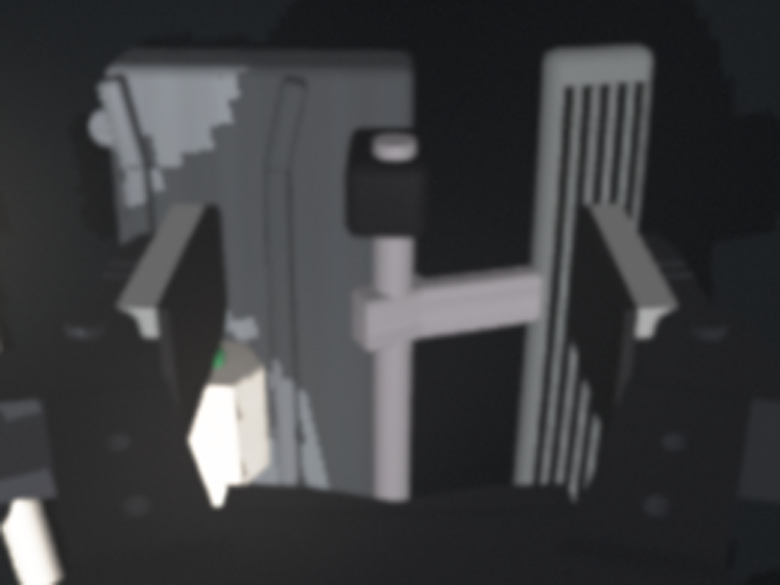

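View pics/s5.png

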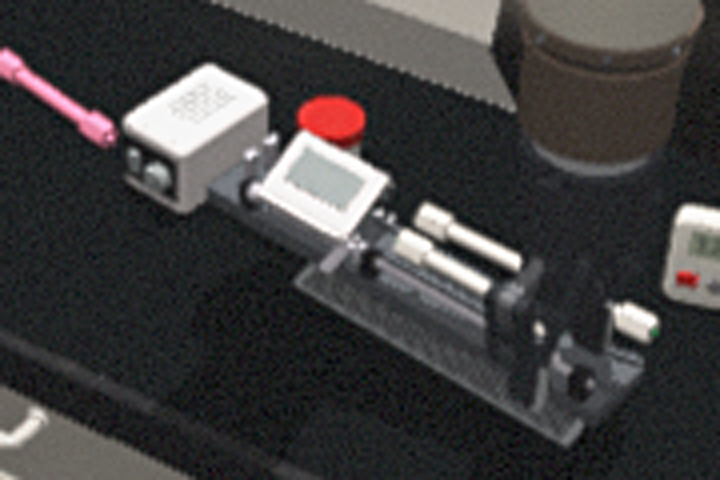

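>>> arm_command --delta_pos '[[-0.6, 3, 0], [0.0, 4, 0], [0.6, 5, 0], [0.8, 4.9, 0], [0.8, 4.9, 0], [0.8, 4.9, 0], [0.8, 4.9, 0], [0.8, 4.9, 0]]' --turn '[[0, 0, 0], [0, 0, 0], [0, 0, 0], [0, 0, 0], [0, 0, 0], [0, 0, 0], [0, 0, 0], [0, 0, 0]]'

```text
time: 5.33
ee_pos: [0.4817, -0.122, 0.0355]
tool_rot: [-179.9, -0.1, 171.1]
contact_force: [-2.3, -5.5, 7.1]
gripper_width: 0.641
```

Run:
```python
from rel import *
s=robot.read_state(); print(s["time"],s["ee_pos"],toH(s["ee_pos"]),s["contact_force"],s["gripper_width"])
c=cam("wrist"); crop(c,"pics/w6.png",150,180,410,375,3)
c=cam("scene"); crop(c,"pics/s6.png",220,165,400,285,4)
```

```text
5.3333 [ 0.48167412 -0.1219924   0.03546932] [ -31.95838187 -156.00362878] [-2.33357978 -5.45610517  7.10041336] 0.6411746041785527
```

View pics/w6.png

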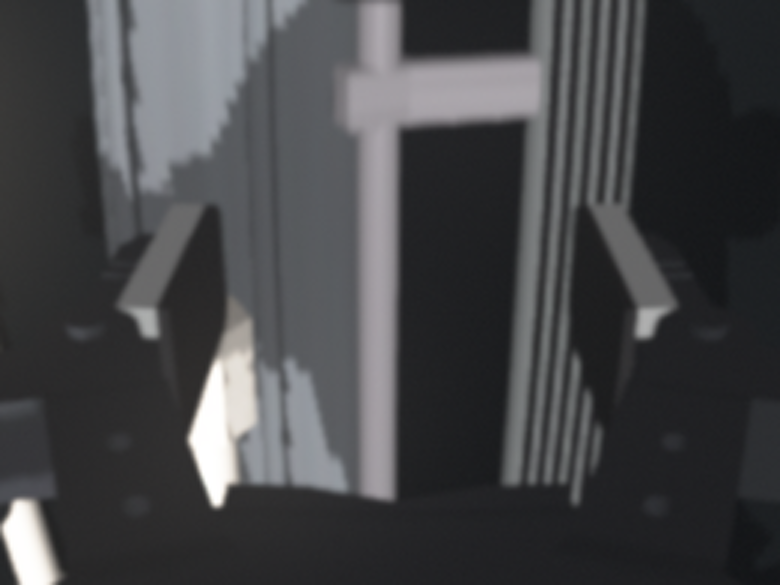

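View pics/s6.png

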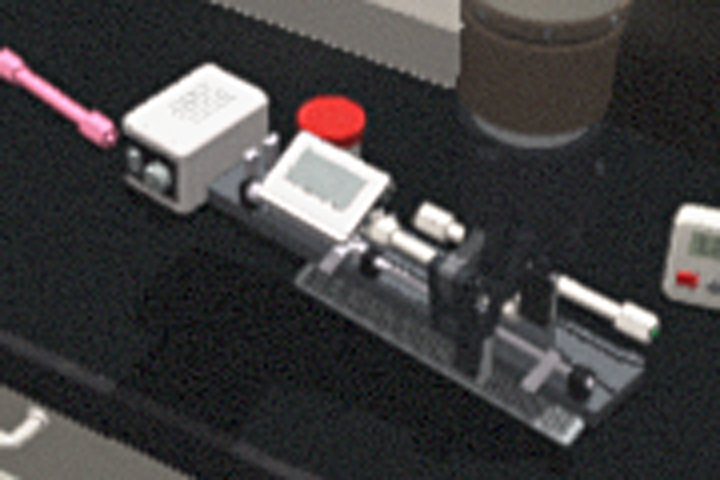

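>>> arm_command --delta_pos '[[0.8, 4.9, 0], [0.8, 4.9, 0], [0.8, 4.9, 0], [0.8, 4.9, 0], [0.8, 4.9, 0], [0.8, 4.9, 0], [0.8, 4.9, 0], [0.8, 4.9, 0]]' --turn '[[0, 0, 0], [0, 0, 0], [0, 0, 0], [0, 0, 0], [0, 0, 0], [0, 0, 0], [0, 0, 0], [0, 0, 0]]'

```text
time: 6.1
ee_pos: [0.4877, -0.0829, 0.0353]
tool_rot: [-179.9, -0.2, 171.1]
contact_force: [-1.6, -5.9, 7.6]
gripper_width: 0.641
```

Run:
```python
from rel import *
s=robot.read_state(); print(s["time"],s["ee_pos"],toH(s["ee_pos"]),s["contact_force"],s["gripper_width"])
c=cam("wrist"); crop(c,"pics/w7.png",150,180,410,375,3)
c=cam("scene"); crop(c,"pics/s7.png",220,165,400,285,4)
```

```text
6.1 [ 0.48771741 -0.0828971   0.03529385] [ -32.23985959 -116.44501406] [-1.5983208  -5.92730823  7.55610663] 0.640731633066859
```

View pics/w7.png

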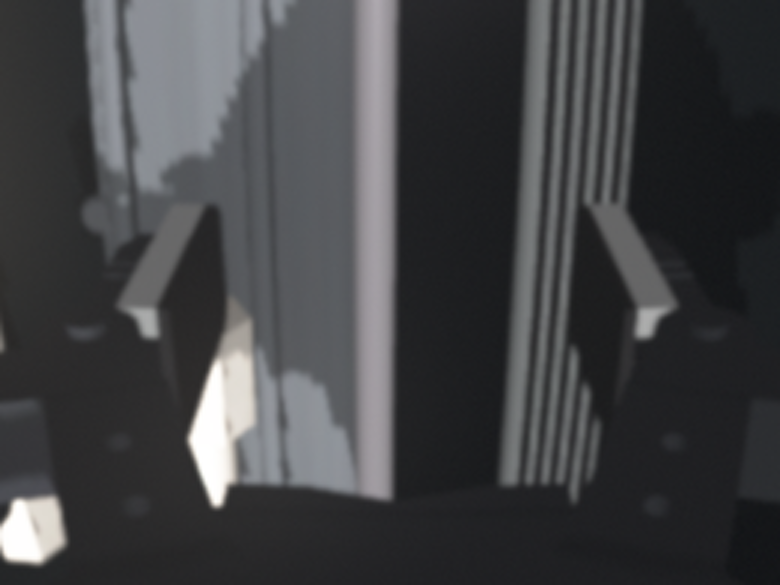

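View pics/s7.png

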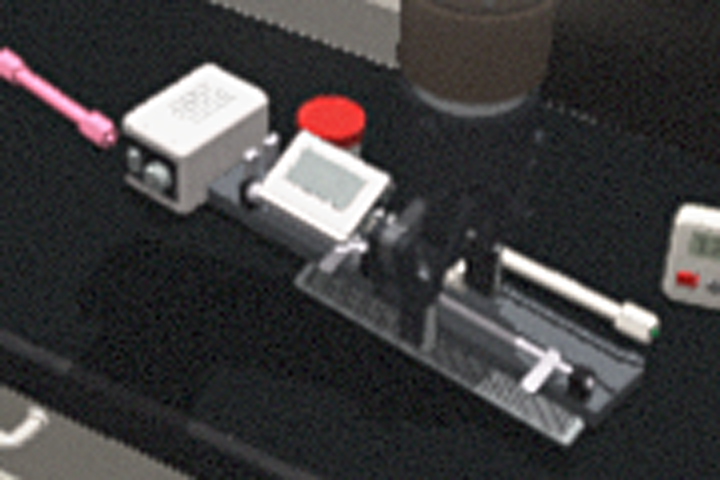

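>>> arm_command --delta_pos '[[0.8, 4.9, 0], [0.8, 4.9, 0], [0.8, 4.9, 0], [0.8, 4.9, 0], [0.8, 4.9, 0], [0.8, 4.9, 0], [0.8, 4.9, 0], [0.5, 2.9, 0]]' --turn '[[0, 0, 0], [0, 0, 0], [0, 0, 0], [0, 0, 0], [0, 0, 0], [0, 0, 0], [0, 0, 0], [0, 0, 0]]'

```text
time: 6.87
ee_pos: [0.4937, -0.0456, 0.0351]
tool_rot: [-179.9, -0.2, 171.1]
contact_force: [-2.4, -5.5, 7.5]
gripper_width: 0.642
```

>>> arm_command --delta_pos '[[0.3, 2, 0], [0.3, 2, 0]]' --turn '[[0, 0, 0], [0, 0, 0]]'

```text
time: 7.03
ee_pos: [0.4943, -0.0418, 0.0352]
tool_rot: [-179.9, -0.2, 171.1]
contact_force: [-2.1, -5.6, 7.7]
gripper_width: 0.642
```

Run:
```python
from rel import *
s=robot.read_state(); print(s["time"],s["ee_pos"],toH(s["ee_pos"]),s["contact_force"],s["gripper_width"])
c=cam("wrist"); crop(c,"pics/w8.png",150,180,410,375,3)
c=cam("scene"); crop(c,"pics/s8.png",220,165,400,285,4)
```

```text
7.0333 [ 0.49428431 -0.04179707  0.03516847] [-32.32480464 -74.8237492 ] [-2.06953731 -5.64705602  7.73889694] 0.6420229186114726
```

View pics/s8.png

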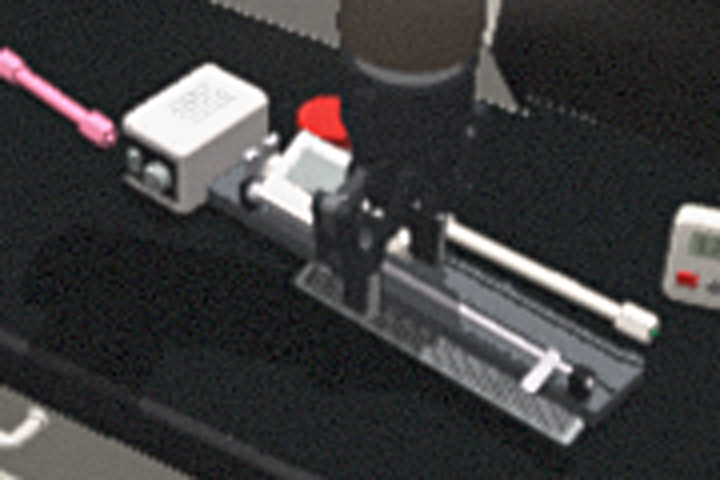

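>>> arm_command --delta_pos '[[0.3, 1.5, 0], [0.2, 1, 0], [0, 0, 0]]' --turn '[[0, 0, 0], [0, 0, 0], [0, 0, 0]]'

```text
time: 7.38
ee_pos: [0.4947, -0.0393, 0.0351]
tool_rot: [-179.9, -0.2, 171.1]
contact_force: [-3.0, -4.4, 7.1]
gripper_width: 0.639
```

>>> arm_command --delta_pos '[[0.1, 1, 0], [0, 0, 0]]' --turn '[[0, 0, 0], [0, 0, 0]]'

```text
time: 7.55
ee_pos: [0.4948, -0.0384, 0.0351]
tool_rot: [-179.9, -0.2, 171.1]
contact_force: [-2.9, -4.4, 7.9]
gripper_width: 0.636
```

>>> arm_command --delta_pos '[[0.2, 1, 0], [0, 0, 0]]' --turn '[[0, 0, 0], [0, 0, 0]]'

```text
time: 7.72
ee_pos: [0.495, -0.0373, 0.0351]
tool_rot: [-179.9, -0.2, 171.1]
contact_force: [-2.3, -4.7, 7.3]
gripper_width: 0.641
```

>>> arm_command --delta_pos '[[0.2, 1, 0], [0, 0, 0]]' --turn '[[0, 0, 0], [0, 0, 0]]'

```text
time: 7.88
ee_pos: [0.495, -0.0368, 0.0351]
tool_rot: [-179.8, -0.2, 171.1]
contact_force: [-2.8, -7.5, 7.9]
gripper_width: 0.639
```

>>> arm_command --delta_pos '[[0.1, 1, 0], [0, 0, 0]]' --turn '[[0, 0, 0], [0, 0, 0]]'

```text
time: 8.05
ee_pos: [0.4948, -0.0365, 0.0351]
tool_rot: [-179.8, -0.3, 171.0]
contact_force: [-1.7, -10.7, 8.0]
gripper_width: 0.639
```

>>> arm_command --delta_pos '[[0.2, 1, 0], [0, 0, 0]]' --turn '[[0, 0, 0], [0, 0, 0]]'

```text
time: 8.22
ee_pos: [0.4947, -0.0362, 0.0351]
tool_rot: [-179.7, -0.3, 171.0]
contact_force: [-1.6, -14.7, 8.1]
gripper_width: 0.64
```

The push force climbs from 4.5 to 14.7 N while the arm stalls, so the column is against the stop. I'll ease back, check, then let go of the bar.

>>> arm_command --delta_pos '[[-0.2, -1.5, 0], [-0.2, -1.5, 0], [-0.5, -3, 0], [-0.3, -2, 0], [0, 0, 0]]' --turn '[[0, 0, 0], [0, 0, 0], [0, 0, 0], [0, 0, 0], [0, 0, 0]]'

```text
time: 8.63
ee_pos: [0.4956, -0.0408, 0.0353]
tool_rot: [180.0, -0.0, 171.0]
contact_force: [-2.9, 3.2, 6.2]
gripper_width: 0.642
```

Run:
```python
from rel import *
s=robot.read_state(); print(s["time"],s["ee_pos"],toH(s["ee_pos"]),s["contact_force"],s["gripper_width"])
c=cam("wrist"); crop(c,"pics/w9.png",150,180,410,375,3)
c=cam("scene"); crop(c,"pics/s9.png",220,165,400,285,4)
```

```text
8.6333 [ 0.4955721  -0.04084894  0.03531279] [-31.2050602  -73.68202079] [-2.85743845  3.16404457  6.1647116 ] 0.6420992270549092
```

View pics/s9.png

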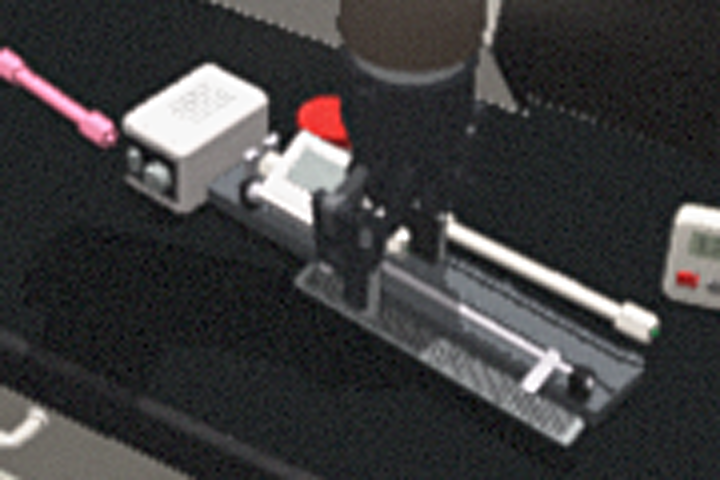

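View pics/w9.png

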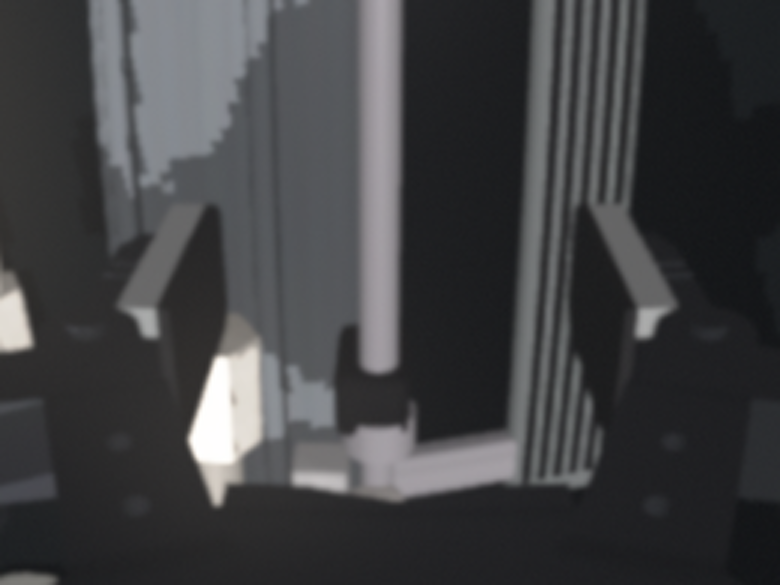

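Front fitting is at the posts (scene crop 268,160), and the finger is clear of the tail. Raise gently.

>>> arm_command --delta_pos '[[0, 0, 2], [0, 0, 2], [0, 0, 2], [0, 0, 3], [0, 0, 3], [0, 0, 4], [0, 0, 6], [0, 0, 10]]' --turn '[[0, 0, 0], [0, 0, 0], [0, 0, 0], [0, 0, 0], [0, 0, 0], [0, 0, 0], [0, 0, 0], [0, 0, 0]]'

```text
time: 9.4
ee_pos: [0.4951, -0.0412, 0.0664]
tool_rot: [-180.0, -0.1, 171.0]
contact_force: [0.0, 0.4, -0.3]
gripper_width: 0.638
```

>>> arm_command --delta_pos '[[0, 0, 25], [-2, -20, 25], [-3, -30, 25], [-4, -35, 20], [-4, -35, 20], [0, 0, 0], [0, 0, 0]]' --turn '[[0, 0, 0], [0, 0, 0], [0, 0, 0], [0, 0, 0], [0, 0, 0], [0, 0, 0], [0, 0, 0]]'

```text
time: 9.98
ee_pos: [0.4827, -0.1626, 0.1828]
tool_rot: [180.0, 0.1, 170.8]
contact_force: [0.5, 0.7, -0.9]
gripper_width: 0.643
```

Run:
```python
from rel import *
s=robot.read_state(); print(s["time"],s["ee_pos"],s["contact_force"])
c=cam("wrist"); crop(c,"pics/w10.png",130,110,390,375,2)
c=cam("scene"); crop(c,"pics/s10.png",220,165,400,285,4)
c=cam("top"); crop(c,"pics/t10.png",200,170,400,260,4)
```

```text
9.9833 [ 0.48273383 -0.16264407  0.18280363] [ 0.48556794  0.70424663 -0.94624894]
```

View pics/s10.png

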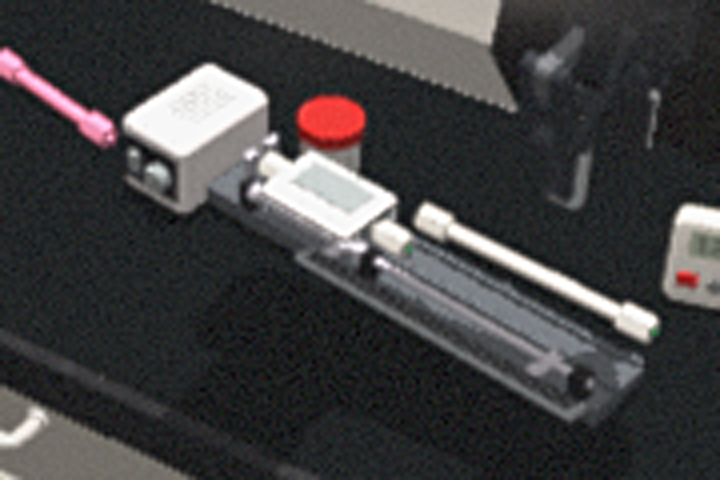

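View pics/w10.png

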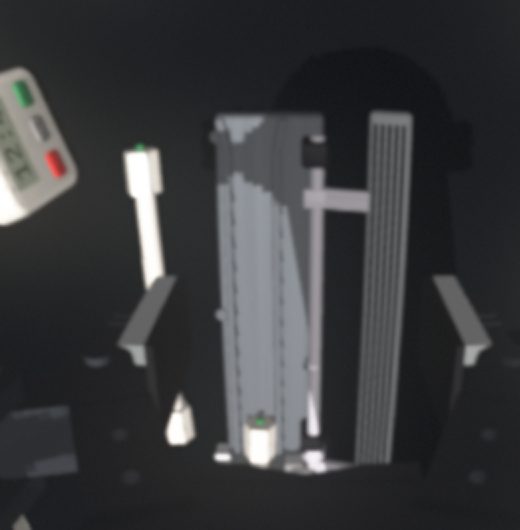

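View pics/t10.png

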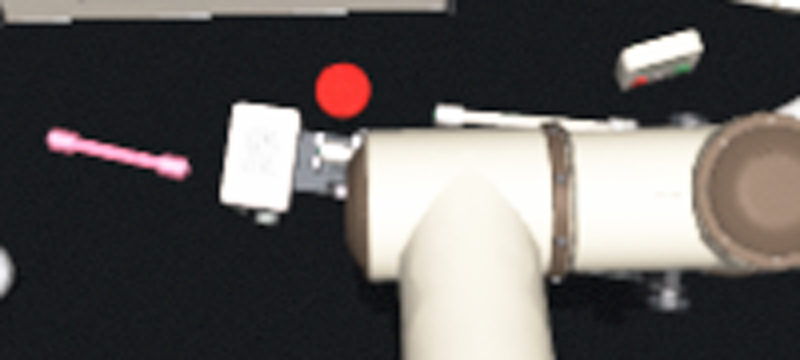

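Run:
```python
from rel import *
a=cv2.imread("pics/scene0.png").astype(int); c=cam("scene"); b=c["pixels"][:,:,::-1].astype(int)
d=np.abs(a-b).max(2); print("cover/bar diff>60:", np.argwhere(d[200:235,285:320]>60)[:].shape, np.argwhere(d[225:275,290:370]>60).shape)
# cover top centre patch
print(np.abs(a-b)[205:220,290:312].mean())
w=cam("wrist"); print("tail",toH(plane(w,130+262/2,110+416/2,.033)), "expect -59")
robot.sign_off()
```

```text
cover/bar diff>60: (91, 2) (359, 2)
4.626262626262626
tail [ -5.38060492 -67.48524627] expect -59
the job is handed in; nothing more can be done
```

The short column was pushed along its tray to the stop, and the cover then closed on its tube. I pressed the lift bar down with one fingertip, about 8 N, which held the cover at roughly 0.48 rad by my estimate from the bar's drop. The other fingertip pushed the column about 112 mm until the push force rose from about 4.5 to 14.7 N while the arm stalled. I then backed off, let go of the bar and raised the arm clear. The job was handed in at about 10 s.

- **Cover and column:** In the last scene picture the cover looks shut, as at the start. One fitting sticks out at each end, and the front fitting is at the stop posts.
- **Cover picture comparison:** The middle of the cover's top matches the starting picture closely, with a mean difference of 4.6 grey levels. My wider before/after difference counts around the cover and bar did find changed pixels (91 and 359). Those areas include the moved column and changed shadows, so that check neither confirms nor rules out a small gap.
- **Bystanders and forces:** The long column, jar and pink part look unmoved. I did not check the screwdriver, tube, beaker or bottle closely after the push. The wrist force was near zero after release.
- **Disagreeing check:** A rough wrist-camera reading put the column's tail at y = -67 mm, where -59 mm is expected. The point was picked by hand at the fitting's rear edge by the 3 mm plug, in an oblique view, and its sideways reading was also 5 mm off. I relied on the force rise and the fingertip stalling at about y = -59 mm instead, and did not re-measure before handing in.

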